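# Unbolt the tube rack from the mixer and park it in the green tray

## Robot

A 6-joint arm with a two-finger parallel gripper is mounted at the origin on the work surface. World frame = base frame: x ahead of the robot, y to its left, z up, the work surface at z = 0. Lengths are in mm, angles in degrees, forces in N, time in s.
With the tool pointing down it reaches from about 350 to 850 mm from the base axis. Payload 8.1 kg.
Tool frame: the origin (TCP) lies midway between the tips of the shut fingers; the grasp point (between the pads) lies 19 mm behind it (r.pinch_z is the distance from the TCP to the grasp point, in mm); z points along the fingers, y is the line along which they close (so a half turn about z gives the same grasp; the last joint's range is limited). The gripper opens to 85 mm and grips with 20 to 120 N. Pads are 22 mm wide; open, the fingers measure 114 mm over their backs; the gripper's body (76 mm by 85 mm) begins 54 mm behind the grasp point. The pads swing forward as they close: fully open they stand 13 mm farther back than shut.
Start: joints at [-69.236, 7.471, 85.268, -0, 87.261, -4.893], TCP at [259.81, -540.837, 231.292] pointing down, gripper open.
Joint ranges: [-169.43, 169.43], [-51.17, 129.36], [1.28, 143.12], [-76.62, 256.62], [0, 156.53], [-152.29, 152.29]. Speed limits (degrees/s): [136.94, 136.94, 159.86, 180, 180, 180].

## Interface

Orientations are given as [roll, pitch, yaw] about the fixed x, y, z axes, in that order (R = Rz(yaw) Ry(pitch) Rx(roll)).
In Python, from bench import sensors, optics, job, r gives the robot as it stands.
- The arm moves only by the tool play_rows, never from a script. Its argument "motion" is a list that holds one entry, the list of rows, each a list of 6 numbers: the shift along the tool's x, y, z in cm, then the turn, a rotation vector about the tool's x, y, z in degrees. In form: [[[x, y, z, ax, ay, az], ...]]. A call has 1 to 5 rows; each row is the pose to reach, as a shift and turn from the pose commanded when the call began, along the tool's axes at that moment; what a row does not reach only later rows make up. A row lasts 1/10 s, in which the tool goes at most 50 mm and 8.59 degrees, less where a joint would pass 70% of its speed; a pose out of reach is approached as far as the arm can. A call with a gripper value outside its range is refused whole. "jaw" is the opening, from 0 (shut) to 1 (fully open), set as the call begins (left out, the last holds). The fingers move at their own pace and stop on an object; "squeeze" is the grip in N (left out, the last holds). Time passes only in rows, so rows that repeat a pose let the fingers close. It gives the time, the measured TCP pose, the force, the opening and the grip force at its end, in the units of the state.
- sensors.sense(): the state, without advancing time (a new reading comes with each control period).
- optics.snapshot(name): name is "side" or "top" or "wrist"; returns a dict with "pixels" (384x512x3 uint8, red, green, blue), "mtx" (3x3 intrinsics, pixels), "k1" (the pictures are not rectified: a ray, as slopes to the right and down, at radius r is drawn at 1 + k1 r^2 times it, then the intrinsics apply), "R" (3x3) and "t" (3): a world point X has camera coordinates R X + t; the wrist camera has in their place "T_tool_cam" (4x4, takes a point from camera to tool coordinates, whose origin is the TCP and whose axes are the flange's). Camera axes: x right, y down, z forward; pixel columns grow to the right and rows downward; lengths in mm; the calibration is good to about 2 mm. A picture is of the moment at which its call begins: read the wrist's pose just before it. There is no depth.
- job.hand_in(): hands the job in; it is judged then, once.
The state is a dict: "time": time; "joint_pos": joint angles; "qd": joint speeds; "joint_efforts": joint torques, N m; "tool_pos": TCP position; "tcp_rot": TCP orientation; "ft_force": force on the tool from outside, world axes, zero at the start; "wrist_torque": the same for the moment, N m; "finger_gap": finger opening in mm; "grip_force": force on a finger pad.
Only numpy, scipy, OpenCV 4.12 (cv2) and the standard library are available. Lean on these libraries where they do the work, as an engineer would, in place of code of your own. Each camera call takes 0.05 s, during which the arm holds its last target. There are 200 camera calls.

## Task

The mixer has finished. Lift the red bolt handle up out of its notch, draw the bolt fully back out of the pink tube rack and let the handle drop into the open notch at the other end, leaving the rack in place meanwhile. Then lift the rack by its top bar and, keeping it upright, set it down inside the green tray without dropping it; leave the amber bottle, the white-capped jar and the tip box where they stand.

Things in the scene. Friction and masses are not known exactly. Their poses are not given: they have to be found in the camera images.
- mixer: White bench mixer, fixed, 190 (x) by 380 (y) mm, deck 60 mm above the table. Origin on the table; base spans x -95..95, y -135..245 mm; at yaw 0 x points away from the robot; y runs along the bolt. The rack stands on the deck at (0, -70) mm inside 10 mm lips. The bolt is a 12 mm rod along y at x = 0, z = 90 mm, in guide blocks (36 mm wide, tops at z = 104) at y 20..50 and 220..250 mm.
- notches (a point): Top middle of the dark notched plate in front of the bolt, axes as the mixer's, at (-22, 135, 96) mm in its frame. The plate is 12 mm thick in x, 150 mm long in y, its teeth rise 6 mm above the bolt axis. Two notches, each 24 mm wide: at mixer y = 100 mm (bolt shut) and y = 170 mm (bolt open).
- shield_edge (a point): Middle of the lower front edge of the clear, orange-edged splash shield, at (-56, 146, 262) mm in the mixer's frame. The shield covers x -56..96, y 46..246 mm over bolt and handle, on two 12 mm posts at x = 83, y = 55 and 237 mm. No room for a vertical tool at the handle: come leaning back about 40 degrees, wrist towards the mixer's -x.
- bolt (a joint): Draw of the bolt along the mixer's +y, m: 0 shut (rod 30 mm inside the rack, between its two shelves, so that it cannot be lifted out), 0.070 fully back (rod 40 mm clear of the rack). Slides with a drag of about 2 N; moves only about 6 mm while the handle is down in the shut notch.
- handle (a joint): Angle of the bolt handle about the bolt axis, rad: 0 level, pointing to the mixer's -x, down in a notch; grows as it is lifted; stop at 1.2. It must be above about 0.8 to pass over the tooth between the notches; let go, it falls by its own weight. With the bolt at 0.064 or more it falls into the open notch, to 0.
- grip (a point): Middle of the red grip of the bolt handle, 64 mm from the bolt axis (a bar straight out from the axis: 12 mm round steel, then the red grip from 40 to 88 mm out, 16 mm thick along the bolt, 18 mm high). It travels with the bolt and the handle; its x axis runs along the handle towards the bolt axis, y along the bolt.
- rack_bar (a point): Middle of the carrying bar atop the pink tube rack (loose, about 0.4 kg, 144 by 64 mm, 138 mm high; orange-capped tubes, tops at 94 mm, fast in it). The bar lies along the rack's long x axis: 134 mm long, 14 mm wide (y), 16 mm high; this point is 130 mm above the rack's underside.
- rack_base (a point): Centre of the pink rack's underside, axes as for the bar (x long side, z up).
- green_tray: Green shallow tray, fixed, 180 (x) by 96 (y) by 18 mm, walls and floor 4 mm; the rack fits inside with its long side along the tray's x. Origin at the centre of its underside, on the table.
- blue_tray: Blue tray of the same size beside it, not to be used; it may stand on either side of the green one.
- bottle: Amber bottle, 68 mm across, 170 mm high, loose; leave alone. Origin under its base.
- jar: Clear jar with a white cap, 56 mm across, 70 mm high, loose; leave alone. Origin under its base.
- tip_box: Pipette tip box with a green lid, 89 by 124 mm, 79 mm high, loose; leave alone. Origin under its base.

How it is judged (in metres and radians):
On the way, in this order (a step that is already met when the one before it is completed fails the run):
1. the handle is lifted clear of the shut notch, the bolt still shut (value of joint handle above 0.6 rad and value of joint bolt below 0.02 m), for 0.1 s.
2. the bolt is drawn back and its handle lies in the open notch, the rack still in its dock (value of joint bolt above 0.056 m and value of joint handle below 0.25 rad and distance of rack_base from where it was at the start of the episode below 0.02 m), for 0.2 s.
At the end, for the whole second after the job is handed in: The released rack rests in the green tray: underside under 9 mm above the tray's underside, centre within 28 mm of the tray's, tilt under 0.06 rad, at rest; the bolt is drawn back more than 56 mm and its handle lies in the open notch (under 0.25 rad) (value of joint bolt above 0.056 m and value of joint handle below 0.25 rad and z of rack_base in the frame of green_tray below 0.009 m and horizontal distance between rack_base and green_tray below 0.028 m and angle between rack_base's own z axis and vertical below 0.06 rad and linear speed of rack below 0.02 m/s and angular speed of rack below 0.1 rad/s); the robot touches nothing.
It fails at once if the rack is tipped more than 0.4 rad (angle between rack_base's own z axis and vertical above 0.4 rad).
It fails at once if the rack is dropped (moves faster than 0.5 m/s with no finger touching it) (linear speed of rack above 0.5 m/s and contact force between rack and the fingers below 0.1 N).
It fails at once if the bottle, jar or tip box is moved more than 25 mm or tipped over (distance of any of bottle, jar, tip_box from where it was at the start of the episode above 0.025 m or angle between any of bottle, jar, tip_box's own z axis and vertical above 0.4 rad).
It also fails if it takes over 58 s, if anything falls off the work surface, if the arm or the gripper's body presses on something with over 40 N, if the wrist force passes 120 N, or if a joint passes its speed limit or range.

## Working session

There is one attempt and no reset: what is moved stays moved. The work goes in short steps, Python scripts to look and compute and a tool call to move; the robot and the scene stay as the last step left them, time stands still between calls to the robot, and variables do not carry over. Pictures are saved under pics/ and viewed, at most 12 in all, crops included, and the job is handed in when it is done.

Besides the shell and the picture viewer there is one more tool, called after ">>>" by a JSON object that holds its "op" and its "data". play_rows: Moves the arm, as the interface text tells. Its arguments: {"type":"object","properties":{"motion":{"type":"array","items":{"type":"array","items":{"type":"array","items":{"type":"number"}}}},"jaw":{"type":"number"},"squeeze":{"type":"number"}},"required":["motion"]}

```bash
ls; mkdir -p pics
cat > h.py <<'E'
import numpy as np, cv2, pickle
from bench import sensors, optics, job, r
from scipy.spatial.transform import Rotation as Ro
def save(n,f):
    s=optics.snapshot(n); cv2.imwrite(f,s['pixels'][:,:,::-1]); pickle.dump(s,open(f[:-4]+'.pkl','wb')); return s
def ray(s,uv):
    K=np.array(s['mtx']);d=np.linalg.inv(K)@[uv[0],uv[1],1];p=d[:2];q=p.copy()
    for _ in range(20): q=p/(1+s['k1']*(q@q))
    R=np.array(s['R']);t=np.array(s['t']); return -R.T@t, R.T@np.array([q[0],q[1],1])
def onz(s,uv,z):
    c,d=ray(s,uv); return c+d*(z-c[2])/d[2]
def proj(s,X):
    c=np.array(s['R'])@np.array(X)+np.array(s['t']);q=c[:2]/c[2];q=q*(1+s['k1']*(q@q));return (np.array(s['mtx'])@[q[0],q[1],1])[:2]
def tri(s1,a,s2,b):
    c1,d1=ray(s1,a);c2,d2=ray(s2,b)
    k=np.linalg.lstsq(np.c_[d1,-d2],c2-c1,rcond=None)[0];p=c1+d1*k[0];q=c2+d2*k[1];return (p+q)/2,np.linalg.norm(p-q)
E
python3 - <<'E'
from h import *
print(sensors.sense())
for n in('top','side'):
    s=save(n,f'pics/{n}0.png'); print(n,-np.array(s['R']).T@s['t'],s['R'],s['k1'],s['mtx'])
    cv2.imwrite(f'pics/{n}0b.png',cv2.resize(s['pixels'][:,:,::-1],(800,600),interpolation=cv2.INTER_CUBIC))
E
```

```text
pics
{'time': 0.0, 'joint_pos': array([-6.92360888e+01,  7.51587030e+00,  8.53307388e+01,  1.10700284e-03,
        8.72636411e+01, -4.89209741e+00]), 'qd': array([ 0.01034385, -0.14226126,  0.02032104, -0.04717653, -0.00678685,
        0.03568321]), 'joint_efforts': array([-2.54969113e-03, -5.69390059e+01, -5.00562751e+01, -4.77047233e-04,
        1.48769736e-02, -1.66959080e-05]), 'tool_pos': array([ 259.61154898, -540.28985887,  230.22252822]), 'tcp_rot': array([-1.79890246e+02, -1.05036857e-02,  2.56559447e+01]), 'ft_force': array([-0.07077126,  0.87318978, -0.29119469]), 'wrist_torque': array([-0.00233449, -0.01471568, -0.02472714]), 'grip_force': 0.0, 'finger_gap': 85.26981859239069}
top [ 358.54181929  -75.16832131 1320.26827007] [[ 0.00976936 -0.99973965  0.0206202 ]
 [-0.98240615 -0.01344195 -0.18627254]
 [ 0.18650122 -0.01843765 -0.9822817 ]] -0.06527968008286679 [[406.92337336   0.         256.92403041]
 [  0.         406.92337336 201.67153997]
 [  0.           0.           1.        ]]
side [ 519.83065074 1063.25349396 1054.3343832 ] [[-0.99827337 -0.05863023  0.00357526]
 [-0.03860154  0.60894014 -0.79227636]
 [ 0.04427422 -0.7910464  -0.61015194]] -0.13504862718653501 [[489.71582429   0.         252.5212003 ]
 [  0.         489.71582429 185.38401006]
 [  0.           0.           1.        ]]
```

View pics/top0b.png

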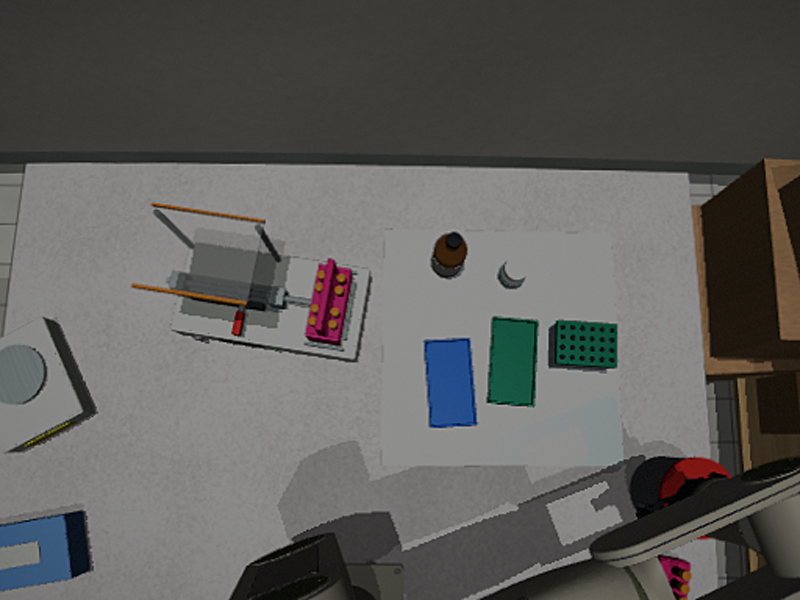

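View pics/side0b.png

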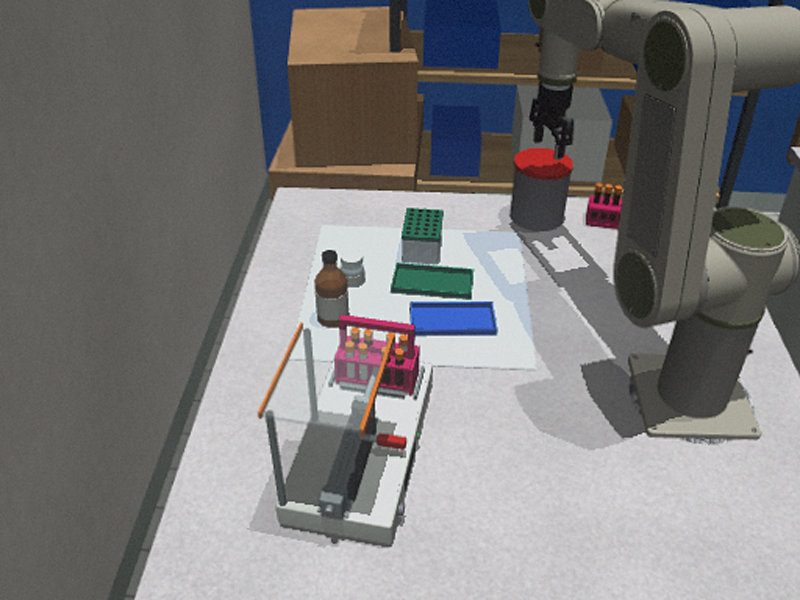

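The top view shows the mixer upper left: red grip at about (238,322), rack bar (330,262)–(318,342), deck corners (173,331), (357,360), (370,268). The green tray is at (513,361), right of the blue one. In the side view the grip is at (391,441) and the bar at (377,323). These pixels are in the 800 px pictures.

Run:
```python
from h import *
T=pickle.load(open('pics/top0.pkl','rb'));S=pickle.load(open('pics/side0.pkl','rb'))
def blobs(s,lo,hi,amin=25):
    h=cv2.cvtColor(s['pixels'],cv2.COLOR_RGB2HSV);m=cv2.inRange(h,np.array(lo),np.array(hi))
    n,l,st,c=cv2.connectedComponentsWithStats(m);return [(st[i],c[i],(l==i).astype(np.uint8)) for i in range(1,n) if st[i][4]>amin]
def near(bs,p): return min(bs,key=lambda b:np.hypot(*(b[1]-p)))
f=.64
# grip
gt=near(blobs(T,(0,150,60),(6,255,255))+blobs(T,(174,200,60),(180,255,255)),(238*f,322*f));gs=near(blobs(S,(0,150,60),(6,255,255)),(391*f,441*f))
print('grip',gt[0],gt[1],gs[0],gs[1],tri(T,gt[1],S,gs[1]))
for z in(90,95):print(onz(T,gt[1],z))
# tray
for nm,c,lo,hi in(('green',(513,361),(60,100,40),(85,255,255)),('blue',(450,383),(105,100,60),(125,255,255))):
    b=near(blobs(T,lo,hi,300),np.array(c)*f)
    cn=max(cv2.findContours(b[2],0,1)[0],key=cv2.contourArea)
    w=np.array([onz(T,p[0],18)[:2] for p in cn],np.float32);print(nm,b[0],cv2.minAreaRect(w))
# deck corners
P=[onz(T,np.array(p)*f,60) for p in((173,331),(357,360),(370,268))];print(np.round(P,1))
a=P[0]-P[1];print('len',np.linalg.norm(a[:2]),'yawy',np.degrees(np.arctan2(-a[0],a[1])),np.linalg.norm((P[2]-P[1])[:2]))
print('bar ends',onz(T,np.array((331,262))*f,138),onz(T,np.array((318,342))*f,138))
for n,s,c in(('t',T,(70,150,180,110)),('s',S,(160,190,150,170))):
    x,y,w,h=c;im=s['pixels'][y:y+h,x:x+w,::-1]*1.0;im=np.clip(im*1.3,0,255).astype(np.uint8);k=800//w if n=='t' else 3.5;cv2.imwrite(f'pics/c{n}.png',cv2.resize(im,None,fx=k,fy=k,interpolation=cv2.INTER_CUBIC))
```

```text
grip [148 199   8  16  73] [151.71232877 206.34246575] [242 278  18   9  77] [251.19480519 281.1038961 ] (array([570.58420397, 223.05098765,  96.12058938]), np.float64(2.9193790186154747))
[573.12431666 224.43554098  90.        ]
[572.25222029 223.21790468  95.        ]
green [ 312  203   32   57 1533] ((513.6371459960938, -330.99853515625), (95.65974426269531, 178.96786499023438), 85.70091247558594)
blue [ 272  216   33   58 1650] ((468.42431640625, -199.68678283691406), (179.9698486328125, 95.15628814697266), 4.107968807220459)
[[559.  360.2  60. ]
 [505.7 -11.3  60. ]
 [695.  -33.5  60. ]]
len 375.2854267279049 yawy -8.166735281498953 190.61381190313975
bar ends [685.02263147  39.02115051 138.        ] [529.55780499  58.62536633 138.        ]
```

View pics/ct.png

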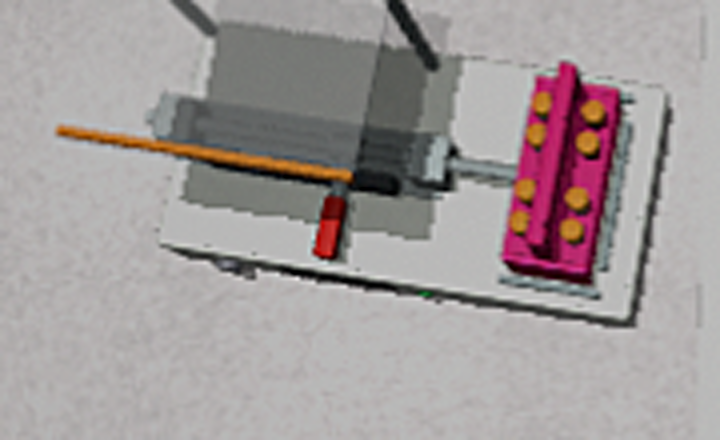

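View pics/cs.png

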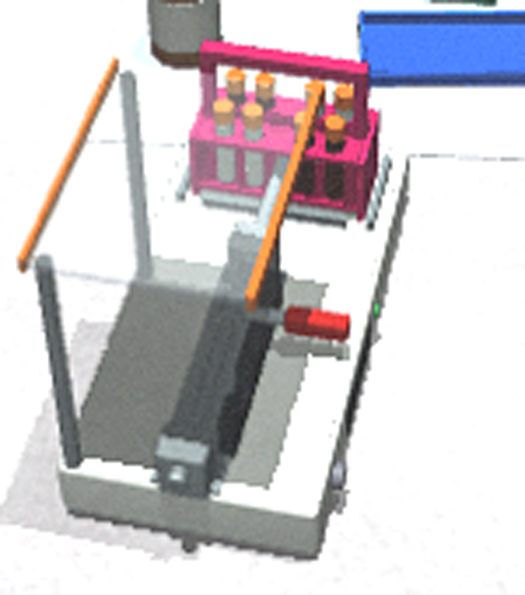

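The top crop shows the deck corners at (160,246), (636,320), (668,88), the front shield edge (58,130)–(352,176), and the grip level in the shut notch with the bolt in the rack. The side crop shows the shield edge (318,85)–(252,303). I'll fit the mixer pose to these points.

Run:
```python
from h import *
from scipy.optimize import least_squares
T=pickle.load(open('pics/top0.pkl','rb'));S=pickle.load(open('pics/side0.pkl','rb'))
ct=lambda u,v:np.array([u/4+70,v/4+150]);cs=lambda u,v:np.array([u/3.5+160,v/3.5+190])
L=[(T,(-95,245,60),ct(160,246)),(T,(-95,-135,60),ct(636,320)),(T,(95,-135,60),ct(668,88)),(T,(-56,246,262),ct(58,130)),(T,(-56,46,262),ct(352,176)),
(S,(-56,46,262),cs(318,85)),(S,(-56,246,262),cs(252,303)),(S,(-95,-135,60),cs(408,155)),(S,(-95,245,60),cs(322,518)),(S,(95,245,60),cs(60,465)),
(T,(-64,100,97),np.array((151.7,206.3))),(S,(-64,103,95),np.array((251.2,281.1))),
(T,(67,-70,198),ct(568,64)),(T,(-67,-70,198),ct(537,255)),(S,(67,-70,198),cs(203,45)),(S,(-67,-70,198),cs(366,64))]
W=lambda p,X:np.append(Ro.from_euler('z',p[2]).as_matrix()[:2,:2]@np.array(X)[:2]+p[:2],X[2])
f=lambda p:np.concatenate([proj(s,W(p,X))-u for s,X,u in L])
o=least_squares(f,[600,130,-.14],loss='soft_l1',x_scale=[10,10,.01]);p=o.x
print(p[:2],np.degrees(p[2]));print(np.round(f(p).reshape(-1,2),1).tolist())
for n,X in(('grip',(-64,100,90)),('bar',(0,-70,190)),('edge',(-56,146,262))):print(n,W(p,X))
print('bar meas',onz(T,ct(568,64),198),onz(T,ct(537,255),198),tri(T,ct(568,64),S,cs(203,45)),tri(T,ct(537,255),S,cs(366,64)))
np.save('mix.npy',p);print(r.pinch_z,[a for a in dir(r) if a[0]!='_']);print(optics.snapshot('wrist')['T_tool_cam'])
```

```text
[619.36964819 111.94380975] -8.384784833592319
[[-1.7, -0.4], [-1.7, 0.4], [0.4, -0.1], [1.4, 2.1], [0.7, 2.2], [1.3, 3.5], [1.0, 1.8], [0.6, -3.1], [-1.2, -1.2], [-1.8, 0.1], [0.8, 0.5], [-0.8, 0.2], [0.0, -0.7], [-0.7, -2.7], [-1.1, -1.1], [0.2, 0.1]]
grip [570.6357701  220.20741918  90.        ]
bar [609.16222597  42.69203337 190.        ]
edge [585.25799343 264.54916683 262.        ]
bar meas [673.4186822   32.92668841 198.        ] [535.34353388  50.28607829 198.        ] (array([673.29117843,  33.2740938 , 194.90588531]), np.float64(1.922923109978174)) (array([539.70442477,  50.25150114, 195.4018114 ]), np.float64(7.845840566154712))
18.700000000000003 ['PlanningError', 'pinch_z']
[[ 1.38713617e-05 -9.54754592e-01 -2.97394802e-01  7.55896764e+01]
 [ 9.99999997e-01  3.62333737e-05 -6.96804993e-05  1.01694424e+00]
 [ 7.73033937e-05 -2.97394800e-01  9.54754590e-01 -1.41691663e+02]
 [ 0.00000000e+00  0.00000000e+00  0.00000000e+00  1.00000000e+00]]
```

```bash
cat >> h.py <<'E'
def pose():
    s=sensors.sense();return np.array(s['tool_pos']),Ro.from_euler('xyz',s['tcp_rot'],degrees=True).as_matrix(),s
def Rt(yaw,lean):
    c,s=np.cos(np.radians(lean)),np.sin(np.radians(lean))
    return Ro.from_euler('z',yaw,degrees=True).as_matrix()@np.array([[-c,0,s],[0,1,0],[-s,0,-c]])
def delta(P,R):
    p,R0,_=pose();print('d',np.round(R0.T@(np.array(P)-p)/10,2),np.round(Ro.from_matrix(R0.T@R).as_rotvec(degrees=True),1))
def mixw(X):
    p=np.load('mix.npy');return np.append(Ro.from_euler('z',p[2]).as_matrix()[:2,:2]@np.array(X)[:2]+p[:2],X[2])
E
python3 - <<'E'
from h import *
delta((430,-150,330),Rt(-8.4,0))
delta(mixw((-64,100,90))-80*Rt(-8.4,40)[:,2],Rt(-8.4,40))
print(mixw((-64,100,90))-80*Rt(-8.4,40)[:,2])
E
```

```text
d [ 32.26 -27.83  -9.91] [-0.000e+00 -1.000e-01 -1.459e+02]
d [ 56.71 -57.97   8.01] [ -50.4  -15.5 -138.4]
[519.76441024 227.71944804 151.28355545]
```

>>> {"op": "play_rows", "data": {"motion": [[[32,-28,-10,0,0,-146],[32,-28,-10,0,0,-146],[32,-28,-10,0,0,-146],[32,-28,-10,0,0,-146],[32,-28,-10,0,0,-146]]], "jaw": 0.6, "squeeze": 30}}

```text
time: 0.65
tool_pos: [355.7, -315.2, 288.7]
tcp_rot: [-180.0, -0.0, 69.0]
ft_force: [1.3, -0.5, 0.5]
finger_gap: 51.5
grip_force: 0.0
```

Run:
```python
from h import *
p,R,s=pose();print(p,s['tcp_rot'],s['joint_pos'])
delta((430,-50,330),Rt(-8.4,0))
```

```text
[ 355.7239548  -315.19781055  288.6712205 ] [-1.79992320e+02 -1.44610584e-02  6.89553917e+01] [-4.77349059e+01 -1.31076277e+01  9.92379588e+01  9.49224029e-03
  9.38830262e+01 -2.66896568e+01]
d [27.42 -2.59 -4.13] [   0.    -0.  -102.6]
```

>>> {"op": "play_rows", "data": {"motion": [[[27,-3,-4,0,0,-103],[27,-3,-4,0,0,-103],[27,-3,-4,0,0,-103],[27,-3,-4,0,0,-103],[27,-3,-4,0,0,-103]]]}}

```text
time: 1.15
tool_pos: [419.6, -76.2, 325.2]
tcp_rot: [180.0, 0.0, 111.9]
ft_force: [1.5, -0.0, 0.7]
finger_gap: 51.4
grip_force: 0.0
```

Run:
```python
from h import *
p,R,s=pose();print(p,s['tcp_rot'],s['joint_pos'])
delta((450,100,320),Rt(-8.4,0))
delta((480,200,250),Rt(-8.4,40))
```

```text
[419.56362142 -76.23280285 325.19062686] [1.79984269e+02 1.11385200e-02 1.11936480e+02] [-1.71950472e+01 -2.11060406e+01  1.01918320e+02  1.30424106e-03
  9.91684887e+01 -3.91313204e+01]
d [15.21  9.41  0.52] [  0.    0.  -59.7]
d [23.37 15.92  7.52] [-20.8 -36.2 -57.1]
```

>>> {"op": "play_rows", "data": {"motion": [[[23,16,7.5,-21,-36,-57],[23,16,7.5,-21,-36,-57],[23,16,7.5,-21,-36,-57],[23,16,7.5,-21,-36,-57],[23,16,7.5,-21,-36,-57]]]}}

```text
time: 1.65
tool_pos: [474.9, 159.4, 260.5]
tcp_rot: [174.1, 24.6, 145.9]
ft_force: [1.2, -0.6, 0.5]
finger_gap: 51.0
grip_force: 0.0
```

Run:
```python
from h import *
p,R,s=pose();print(p,s['tcp_rot'],s['joint_pos'])
delta(mixw((-64,100,90))-80*Rt(-8.4,40)[:,2],Rt(-8.4,40))
```

```text
[474.86902031 159.42500304 260.49640399] [174.06841991  24.56724436 145.90524692] [ 25.39497628 -26.65000999 116.22484052 -18.52274269  73.00670132
 -29.07973188]
d [ 4.64  7.11 10.68] [ -7.9 -14.  -22.5]
```

>>> {"op": "play_rows", "data": {"motion": [[[4.6,7.1,10.7,-7.9,-14,-22.5],[4.6,7.1,10.7,-7.9,-14,-22.5],[4.6,7.1,10.7,-7.9,-14,-22.5],[4.6,7.1,10.7,-7.9,-14,-22.5],[4.6,7.1,10.7,-7.9,-14,-22.5]]]}}

```text
time: 2.15
tool_pos: [518.7, 224.0, 149.3]
tcp_rot: [-179.8, 39.6, 171.3]
ft_force: [0.3, -0.1, 0.2]
finger_gap: 51.2
grip_force: 0.0
```

Run:
```python
from h import *
p,R,s=pose();print(p,s['tcp_rot'],s['joint_pos'])
w=save('wrist','pics/w1.png');Tc=np.array(w['T_tool_cam']);M=np.eye(4);M[:3,:3]=R;M[:3,3]=p;M=M@Tc
w['R']=M[:3,:3].T;w['t']=-M[:3,:3].T@M[:3,3];pickle.dump(w,open('pics/w1.pkl','wb'))
print('expected grip px',proj(w,mixw((-64,100,90))),[proj(w,mixw(X)).round() for X in((-88,100,99),(-40,100,99))])
h=cv2.cvtColor(w['pixels'],cv2.COLOR_RGB2HSV);m=cv2.inRange(h,np.array((0,150,50)),np.array((7,255,255)))|cv2.inRange(h,np.array((174,200,50)),np.array((180,255,255)))
n,l,st,c=cv2.connectedComponentsWithStats(m);i=1+np.argmax(st[1:,4]);print(st[i],c[i])
cn=max(cv2.findContours((l==i).astype(np.uint8),0,1)[0],key=cv2.contourArea);print(cv2.minAreaRect(cn))
print(onz(w,c[i],97))
p0=np.load('mix.npy');x=Ro.from_euler('z',-p0[2]).as_matrix()@(onz(w,c[i],97)-np.append(p0[:2],0));print('mixer frame',x)
```

```text
[518.67267224 223.95881964 149.31718443] [-179.78692714   39.55738356  171.3399324 ] [ 34.42535035 -18.65266639 127.51931924 -37.04358089  46.60459689
 -26.73554921]
expected grip px [257.72004885 206.57724916] [array([258., 200.]), array([257., 230.])]
[249 184  22  45 882] [259.06802721 205.96485261]
((259.5, 206.0), (44.0, 21.0), 90.0)
[558.33654972 222.83568209  97.        ]
mixer frame [-76.55100927 100.80669342  97.        ]
```

View pics/w1.png

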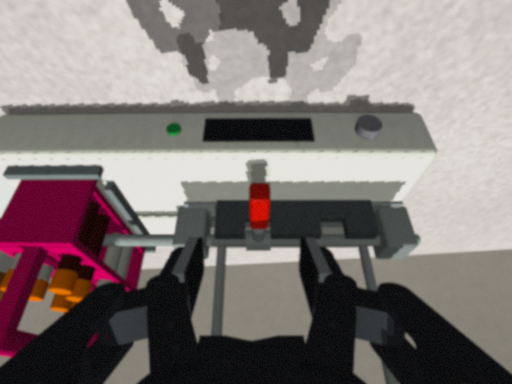

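The wrist view shows the grip at (259,206), centred between the fingers and 1–2 px from the prediction. I'll advance along the tool axis.

Run:
```python
from h import *
R=Rt(-8.4,40);delta(mixw((-64,101,91))+15*R[:,2],R)
print(pose()[0])
```

```text
d [-0.    0.48  9.41] [-0.3 -0.3 -0.4]
[520.17081617 224.34772141 151.92666001]
```

>>> {"op": "play_rows", "data": {"motion": [[[0,0.5,3,0,0,0],[0,0.5,5.5,0,0,0],[0,0.5,8,0,0,0],[0,0.5,9.4,0,0,0],[0,0.5,9.4,0,0,0]]]}}

```text
time: 2.7
tool_pos: [582.5, 219.1, 80.4]
tcp_rot: [179.9, 39.8, 170.9]
ft_force: [-0.6, 0.5, -0.1]
finger_gap: 51.3
grip_force: 0.0
```

>>> {"op": "play_rows", "data": {"motion": [[[0,0,0,0,0,0],[0,0,0,0,0,0],[0,0,0,0,0,0],[0,0,0,0,0,0],[0,0,0,0,0,0]]], "jaw": 0, "squeeze": 30}}

```text
time: 3.2
tool_pos: [581.2, 221.2, 80.8]
tcp_rot: [179.9, 39.9, 171.2]
ft_force: [-2.0, -1.1, 7.0]
finger_gap: 15.4
grip_force: 32.7
```

Run:
```python
from h import *
p,R,s=pose();print(p,s['tcp_rot'],s['ft_force'],s['finger_gap'],s['grip_force'])
# arc: grip from th0 to th: displacement in mixer frame -> tool cm
Rm=Ro.from_euler('z',-8.4,degrees=True).as_matrix()
for th in (.15,.3,.45,.6,.75,.9,1.0):
    d=Rm@np.array([64-64*np.cos(th),0,64*np.sin(th)]);print(th,np.round(R.T@d/10,2))
d=Rm@np.array([64-64*np.cos(1.0),68,64*np.sin(1.0)]);print(np.round(R.T@d/10,2))
print(np.round(R.T@Rm,3))
```

```text
[581.15034062 221.21607302  80.82387916] [179.91713651  39.8852862  171.20400583] [-1.99499176 -1.12944569  6.99349141] 15.371509512462369 32.69932687282562
0.15 [-0.67  0.   -0.69]
0.3 [-1.43  0.   -1.27]
0.45 [-2.27  0.01 -1.73]
0.6 [-3.18  0.01 -2.06]
0.75 [-4.12  0.02 -2.25]
0.9 [-5.07  0.02 -2.29]
1.0 [-5.71  0.02 -2.25]
[-5.67  6.82 -2.27]
[[-0.767  0.005 -0.641]
 [ 0.006  1.     0.001]
 [ 0.641 -0.003 -0.767]]
```

>>> {"op": "play_rows", "data": {"motion": [[[-0.67,0,-0.69,0,0,0],[-1.43,0,-1.27,0,0,0],[-2.27,0,-1.73,0,0,0],[-3.18,0,-2.06,0,0,0],[-4.12,0,-2.25,0,0,0]]]}}

```text
time: 3.7
tool_pos: [596.2, 217.8, 121.6]
tcp_rot: [-179.9, 39.6, 171.3]
ft_force: [-4.7, 0.8, -3.0]
finger_gap: 15.6
grip_force: 33.7
```

>>> {"op": "play_rows", "data": {"motion": [[[-0.95,0,-0.04,0,0,0],[-1.59,0,0,0,0,0],[-1.59,0,0,0,0,0],[-1.59,0,0,0,0,0]]]}}

```text
time: 4.1
tool_pos: [609.7, 215.9, 133.1]
tcp_rot: [-180.0, 39.8, 171.2]
ft_force: [-3.2, -1.5, 2.3]
finger_gap: 15.3
grip_force: 35.1
```

Run:
```python
from h import *
p,R,s=pose();print(p,s['tcp_rot'],s['ft_force'],s['finger_gap'],s['grip_force'])
w=save('wrist','pics/w2.png');save('side','pics/s2.png')
im=w['pixels'][:,:,::-1]
sd=cv2.imread('pics/s2.png')[180:372,150:406];cv2.imwrite('pics/m2.png',cv2.resize(np.hstack([cv2.resize(sd,(512,384),interpolation=2),im]),(800,300)))
```

```text
[609.71988622 215.9014388  133.11645022] [-179.98636375   39.76991726  171.21504936] [-3.18310554 -1.45901579  2.30400383] 15.312178845680089 35.06851136684418
```

View pics/m2.png

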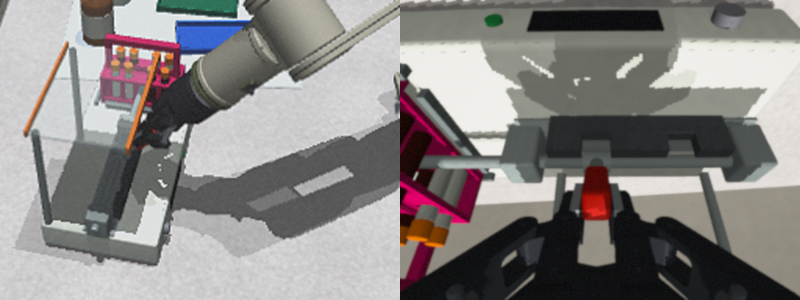

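The wrist view shows the red grip (597,193) held and raised clear of the shut notch, with the open notch to its right. Now I'll draw the bolt.

>>> {"op": "play_rows", "data": {"motion": [[[0,1.5,0,0,0,0],[0,3,0,0,0,0],[0,4.5,0,0,0,0],[0,6,0,0,0,0],[0,7,0,0,0,0]]]}}

```text
time: 4.7
tool_pos: [620.2, 285.8, 133.1]
tcp_rot: [-179.9, 39.8, 171.3]
ft_force: [-15.0, -25.7, 11.2]
finger_gap: 15.2
grip_force: 36.5
```

>>> {"op": "play_rows", "data": {"motion": [[[0,0,0,0,0,0],[0,0,0,0,0,0],[0,0,0,0,0,0]]]}}

```text
time: 5.0
tool_pos: [620.1, 284.9, 133.1]
tcp_rot: [-179.9, 39.8, 171.2]
ft_force: [-9.7, -3.0, 8.0]
finger_gap: 15.2
grip_force: 36.0
```

Run:
```python
from h import *
p,R,s=pose();print(p,s['tcp_rot'],s['ft_force'],s['finger_gap'],s['grip_force'], (p-[609.7,215.9,133.1])@Ro.from_euler('z',-8.4,degrees=True).as_matrix())
save('wrist','pics/w3.png')
```

```text
[620.08718059 284.93170484 133.1380083 ] [-179.93448271   39.75891853  171.23541484] [-9.73405338 -3.04191204  8.01731053] 15.185046964998588 35.98001539707184 [1.91389868e-01 6.98085465e+01 3.80082979e-02]
```

View pics/w3.png

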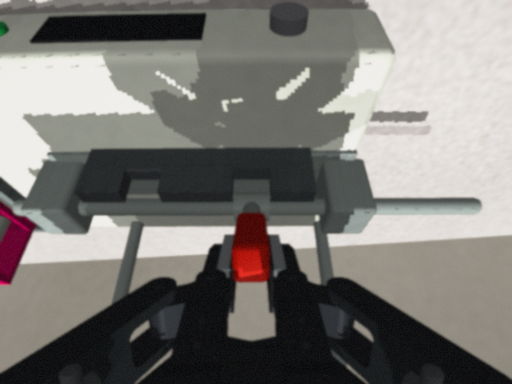

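The wrist view shows the bolt fully back, with the handle (250,245) over the open notch (252,190). I'll lower it along the arc and release.

>>> {"op": "play_rows", "data": {"motion": [[[0.9,0,-0.02,0,0,0],[1.6,0,0,0,0,0],[2.55,0,0.2,0,0,0],[3.45,0,0.5,0,0,0],[4.3,0,1.0,0,0,0]]]}}

```text
time: 5.55
tool_pos: [594.8, 288.8, 99.0]
tcp_rot: [-180.0, 39.9, 171.2]
ft_force: [-1.4, -6.1, 5.1]
finger_gap: 15.2
grip_force: 32.3
```

>>> {"op": "play_rows", "data": {"motion": [[[0.75,0,0.58,0,0,0],[1.25,0,1.1,0,0,0],[1.25,0,1.1,0,0,0]]]}}

```text
time: 5.85
tool_pos: [591.6, 289.3, 81.6]
tcp_rot: [-179.9, 39.8, 171.3]
ft_force: [-4.9, -4.0, 6.5]
finger_gap: 15.7
grip_force: 31.6
```

>>> {"op": "play_rows", "data": {"motion": [[[0,0,0,0,0,0],[0,0,0,0,0,0],[0,0,0,0,0,0],[0,0,0,0,0,0]]], "jaw": 0.6}}

```text
time: 6.25
tool_pos: [591.2, 289.7, 80.8]
tcp_rot: [-180.0, 39.7, 171.2]
ft_force: [-0.3, -0.1, 0.4]
finger_gap: 51.4
grip_force: 0.0
```

>>> {"op": "play_rows", "data": {"motion": [[[0,0,-3,0,0,0],[0,0,-7,0,0,0],[0,0,-11,0,0,0],[0,0,-14,0,0,0],[0,0,-14,0,0,0]]]}}

```text
time: 6.75
tool_pos: [502.9, 305.6, 193.4]
tcp_rot: [179.6, 40.0, 171.1]
ft_force: [0.3, 0.9, 0.4]
finger_gap: 51.6
grip_force: 0.0
```

Run:
```python
from h import *
p,R,s=pose();print(p,s['tcp_rot'],s['ft_force'],s['finger_gap'])
w=save('wrist','pics/w4.png');M=np.eye(4);M[:3,:3]=R;M[:3,3]=p;M=M@np.array(w['T_tool_cam'])
w['R']=M[:3,:3].T;w['t']=-M[:3,:3].T@M[:3,3]
h=cv2.cvtColor(w['pixels'],cv2.COLOR_RGB2HSV);m=cv2.inRange(h,np.array((0,150,50)),np.array((7,255,255)))
n,l,st,c=cv2.connectedComponentsWithStats(m);i=1+np.argmax(st[1:,4]);print(st[i],c[i],'exp level',proj(w,mixw((-64,170,90))),'exp .6',proj(w,mixw((-53,170,126))))
print(onz(w,c[i],90), (onz(w,c[i],90)-mixw((0,0,0)))@Ro.from_euler('z',-8.4,degrees=True).as_matrix())
cv2.imwrite('pics/w4.png',w['pixels'][:,:,::-1])
T=save('top','pics/t4.png')
# rack bar now vs. start
for s in(pickle.load(open('pics/top0.pkl','rb')),T):
    h=cv2.cvtColor(s['pixels'],cv2.COLOR_RGB2HSV);m=cv2.inRange(h,np.array((155,120,40)),np.array((175,255,255)));m[:, 240:]=0;n,l,st,c=cv2.connectedComponentsWithStats(m);i=1+np.argmax(st[1:,4]);print('rack',st[i],c[i])
delta(mixw((0,-70,190))+[0,0,120],Rt(-8.4,0))
delta((470,120,330),Rt(-8.4,0))
```

```text
[502.85969245 305.64315305 193.36845611] [179.60583229  39.97064511 171.09177744] [0.2814901  0.8932177  0.40618643] 51.57200316210684
[239 161  18  40 623] [247.32102729 180.964687  ] exp level [247.10644435 181.2171385 ] exp .6 [247.17565114 219.69048499]
[580.46355742 289.73079975  90.        ] [-64.46038112 170.19623079  90.        ]
rack [196 166  29  53 801] [210.53558052 193.97877653]
rack [196 166  29  53 807] [210.57125155 193.98760843]
d [-18.87 -24.19  -0.05] [-0.  39.8 -0.3]
d [ -8.67 -18.66 -11.13] [-0.  39.8 -0.3]
```

View pics/w4.png

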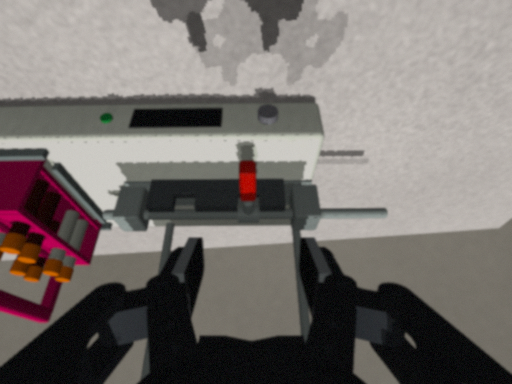

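The wrist view shows the handle at (247,181), level in the open notch. The rack hasn't moved. Next is the rack, first backing off in front of the shield.

>>> {"op": "play_rows", "data": {"motion": [[[-8.7,-18.7,-11.1,0,39.8,0],[-8.7,-18.7,-11.1,0,39.8,0],[-8.7,-18.7,-11.1,0,39.8,0],[-8.7,-18.7,-11.1,0,39.8,0],[-8.7,-18.7,-11.1,0,39.8,0]]]}}

```text
time: 7.35
tool_pos: [470.7, 119.9, 328.9]
tcp_rot: [179.9, 0.1, 171.2]
ft_force: [0.9, 0.5, 0.4]
finger_gap: 51.2
grip_force: 0.0
```

Run:
```python
from h import *
print(pose()[0])
delta((510,50,320),Rt(-8.4,0))
delta(mixw((0,-70,190))+[0,0,120],Rt(-8.4,0))
```

```text
[470.65364913 119.91197331 328.87417905]
d [-4.95 -6.31  0.88] [ 0.1  0.1 -0.4]
d [-14.86  -5.52   1.89] [ 0.1  0.1 -0.4]
```

>>> {"op": "play_rows", "data": {"motion": [[[-5,-6.3,1,0,0,0],[-5,-6.3,1,0,0,0],[-14.9,-5.5,1.9,0,0,0],[-14.9,-5.5,1.9,0,0,0],[-14.9,-5.5,1.9,0,0,0]]]}}

```text
time: 7.85
tool_pos: [612.3, 42.0, 298.9]
tcp_rot: [-179.8, -0.4, 171.0]
ft_force: [-1.3, 0.3, -1.6]
finger_gap: 51.2
grip_force: 0.0
```

Run:
```python
from h import *
p,R,s=pose();print(p,s['tcp_rot'])
w=save('wrist','pics/w5.png');M=np.eye(4);M[:3,:3]=R;M[:3,3]=p;M=M@np.array(w['T_tool_cam'])
w['R']=M[:3,:3].T;w['t']=-M[:3,:3].T@M[:3,3];pickle.dump(w,open('pics/w5.pkl','wb'))
for X in((67,-70,198),(-67,-70,198),(-67,-77,198),(-67,-63,198)):print(X,proj(w,mixw(X)))
```

```text
[612.31049631  42.0040554  298.85394301] [-179.82545383   -0.43046503  171.00164119]
(67, -70, 198) [253.48674935 260.73715435]
(-67, -70, 198) [252.09988569 112.24564466]
(-67, -77, 198) [243.41495329 112.34250678]
(-67, -63, 198) [260.7881876  112.15273386]
```

View pics/w5.png

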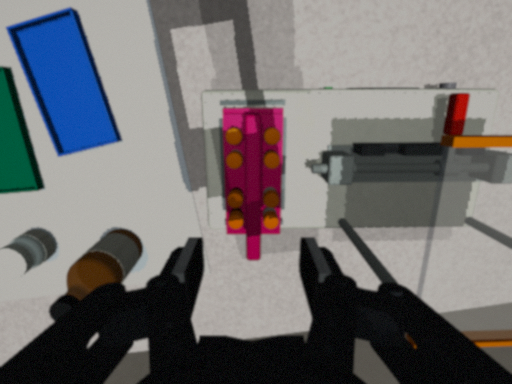

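The wrist view shows the bar from (252,112) to (253,260), right where predicted and centred between the fingers, so I'll descend.

Run:
```python
from h import *
print(pose()[0]);delta(mixw((0,-70,174)),Rt(-8.2,0))
```

```text
[610.53333273  42.69503107 301.37765758]
d [6.000e-02 1.000e-02 1.274e+01] [-0.1 -0.3 -0.8]
```

>>> {"op": "play_rows", "data": {"motion": [[[0,0,0,0,0,-0.8],[0,0,3,0,0,-0.8],[0,0,6,0,0,-0.8],[0,0,8,0,0,-0.8],[0,0,8,0,0,-0.8]]]}}

```text
time: 8.4
tool_pos: [607.6, 44.5, 227.0]
tcp_rot: [-179.9, 0.1, 172.1]
ft_force: [0.4, 1.4, -0.5]
finger_gap: 51.2
grip_force: 0.0
```

>>> {"op": "play_rows", "data": {"motion": [[[0,0,0,0,0,0],[0,0,0,0,0,0]]]}}

```text
time: 8.6
tool_pos: [610.9, 44.4, 232.3]
tcp_rot: [-180.0, 0.6, 172.0]
ft_force: [-0.5, 0.1, 0.5]
finger_gap: 51.1
grip_force: 0.0
```

Run:
```python
from h import *
print(pose()[0]);delta(mixw((0,-70,174)),Rt(-8.2,0))
```

```text
[610.91480787  44.44380356 232.29421877]
d [ 0.21 -0.2   5.83] [-0.   0.6  0.2]
```

>>> {"op": "play_rows", "data": {"motion": [[[0,-0.2,1.5,0,0,0],[0,-0.2,3,0,0,0],[0,-0.2,4.2,0,0,0],[0,-0.2,5.2,0,0,0],[0,-0.2,5.6,0,0,0]]]}}

```text
time: 9.1
tool_pos: [609.0, 42.4, 170.8]
tcp_rot: [-179.9, 0.1, 172.0]
ft_force: [0.0, 0.0, 0.5]
finger_gap: 51.1
grip_force: 0.0
```

>>> {"op": "play_rows", "data": {"motion": [[[0,0,0,0,0,0],[0,0,0,0,0,0],[0,0,0,0,0,0]]]}}

```text
time: 9.4
tool_pos: [610.7, 42.4, 174.2]
tcp_rot: [-180.0, 0.4, 172.0]
ft_force: [-0.2, -0.9, -0.5]
finger_gap: 51.1
grip_force: 0.0
```

Run:
```python
from h import *
print(pose()[0]);delta(mixw((0,-70,174)),Rt(-8.2,0))
```

```text
[610.67022555  42.35928966 174.18659979]
d [0.15 0.01 0.02] [-0.   0.4  0.2]
```

>>> {"op": "play_rows", "data": {"motion": [[[0,0,0,0,0,0],[0,0,0,0,0,0],[0,0,0,0,0,0],[0,0,0,0,0,0],[0,0,0,0,0,0]]], "jaw": 0, "squeeze": 70}}

```text
time: 9.9
tool_pos: [610.5, 42.5, 173.8]
tcp_rot: [-180.0, 0.4, 172.0]
ft_force: [-0.0, 0.8, 3.8]
finger_gap: 12.7
grip_force: 69.2
```

>>> {"op": "play_rows", "data": {"motion": [[[0,0,-0.8,0,0,0],[0,0,-1.8,0,0,0],[0,0,-3,0,0,0],[0,0,-4.5,0,0,0],[0,0,-6,0,0,0]]]}}

```text
time: 10.4
tool_pos: [609.9, 42.4, 235.0]
tcp_rot: [-180.0, 0.4, 172.0]
ft_force: [-0.0, -0.3, -3.1]
finger_gap: 12.8
grip_force: 68.4
```

>>> {"op": "play_rows", "data": {"motion": [[[0,0,-2,0,0,0],[0,0,-4,0,0,0],[0,0,-6,0,0,0],[0,0,-7,0,0,0],[0,0,-7,0,0,0]]]}}

```text
time: 10.9
tool_pos: [610.5, 42.5, 306.3]
tcp_rot: [-180.0, 0.6, 172.0]
ft_force: [0.5, 0.5, -3.1]
finger_gap: 12.5
grip_force: 68.6
```

Run:
```python
from h import *
p,R,s=pose();print(p,s['tcp_rot'],s['ft_force'],s['joint_pos'],s['finger_gap'])
save('side','pics/s6.png');cv2.imwrite('pics/s6c.png',cv2.resize(cv2.imread('pics/s6.png')[60:350,130:410],None,fx=2,fy=2))
delta((513.6,-331,p[2]),Rt(-4.2,0))
```

```text
[610.47637384  42.53108922 306.29686103] [-179.99724969    0.57465877  172.01437843] [ 0.50546626  0.49074495 -3.08750057] [-7.69230426e-01  7.71524399e+00  7.72483829e+01 -7.51424951e-02
  9.44666077e+01 -8.27898195e+01] 12.48346825520933
d [  4.35 -38.33  -0.21] [-0.   0.4 -3.8]
```

View pics/s6c.png

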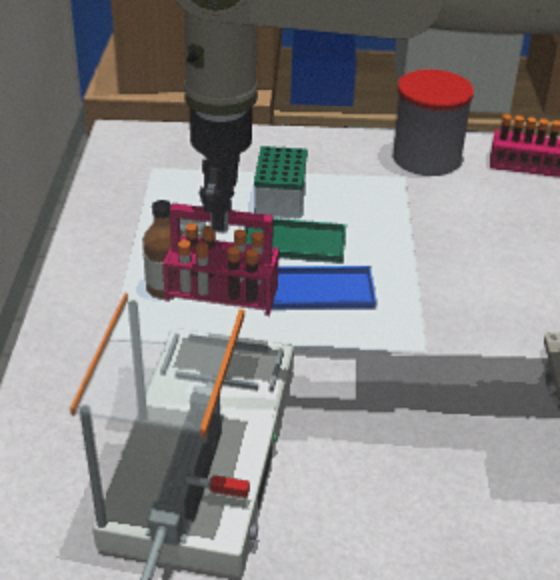

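The side view shows the rack hanging upright at (220,255), the dock empty, and the red handle (230,487) level in the open notch. I'll carry the rack over, swinging wide of the bottle.

>>> {"op": "play_rows", "data": {"motion": [[[2,-1.2,0,0,0,0],[5,-3,0,0,0,0],[8,-5,0,0,0,0],[9.5,-8,0,0,0,0],[9.5,-12,0,0,0,0]]]}}

```text
time: 11.45
tool_pos: [496.6, -62.5, 301.6]
tcp_rot: [180.0, 0.2, 172.2]
ft_force: [2.0, 0.3, -3.5]
finger_gap: 12.6
grip_force: 68.5
```

>>> {"op": "play_rows", "data": {"motion": [[[-0.8,-4,0,0,0,-0.8],[-1.6,-8,0,0,0,-1.6],[-2.4,-12,0,0,0,-2.4],[-3.2,-16,0,0,0,-3.2],[-4,-20,0,0,0,-3.8]]]}}

```text
time: 11.95
tool_pos: [509.8, -268.1, 301.5]
tcp_rot: [180.0, 0.2, 175.8]
ft_force: [0.9, -0.4, -1.5]
finger_gap: 12.7
grip_force: 68.5
```

>>> {"op": "play_rows", "data": {"motion": [[[-0.3,-3,0,0,0,0],[-0.6,-5,0,0,0,0],[-0.8,-6,0,0,0,0],[-0.8,-6,0,0,0,0],[-0.8,-6,0,0,0,0]]]}}

```text
time: 12.45
tool_pos: [514.1, -326.2, 302.6]
tcp_rot: [180.0, 0.3, 175.8]
ft_force: [-0.3, -0.1, -3.4]
finger_gap: 12.9
grip_force: 68.6
```

Run:
```python
from h import *
p,R,s=pose();print(p,s['tcp_rot'],s['ft_force'],s['joint_pos'],s['finger_gap'])
w=save('wrist','pics/w7.png');M=np.eye(4);M[:3,:3]=R;M[:3,3]=p;M=M@np.array(w['T_tool_cam'])
w['R']=M[:3,:3].T;w['t']=-M[:3,:3].T@M[:3,3]
h=cv2.cvtColor(w['pixels'],cv2.COLOR_RGB2HSV);m=cv2.inRange(h,np.array((60,100,30)),np.array((85,255,255)))
n,l,st,c=cv2.connectedComponentsWithStats(m)
for i in range(1,n):
    if st[i,4]>300:
        cn=max(cv2.findContours((l==i).astype(np.uint8),0,1)[0],key=cv2.contourArea);q=np.array([onz(w,k[0],18)[:2] for k in cn],np.float32);print(st[i],cv2.minAreaRect(q),q.min(0),q.max(0))
rr=Ro.from_euler('z',-4.2,degrees=True).as_matrix()
for X in((90,48),(90,-48),(-90,-48),(-90,48)):print(proj(w,rr@[*X,18]+[513.6,-331,0]))
delta((513.6,-331,p[2]),Rt(-4.2,0))
```

```text
[ 514.05298027 -326.17667862  302.61815491] [179.98771586   0.26206643 175.83553785] [-0.3467665  -0.10440064 -3.43157197] [ -37.31252672    7.57212183   77.78129948    0.15404484   94.43386146
 -123.13589862] 12.943111013852956
[214  94  66  15 875] ((434.40716552734375, -327.9021301269531), (91.36439514160156, 17.7391357421875), 84.90558624267578) [ 422.07956 -374.1708 ] [ 446.86227 -282.303  ]
[  96  160   99   65 5420] ((557.6301879882812, -491.939697265625), (143.44058227539062, 102.12776947021484), 86.80310821533203) [ 504.19293 -565.73755] [ 611.6821 -418.3071]
[279.33104673 214.27929424]
[218.10504168 214.22678619]
[213.90150654  92.98959304]
[283.07708099  93.02253927]
d [ 0.03 -0.51  0.03] [-0.   0.3  0.1]
```

View pics/w7.png

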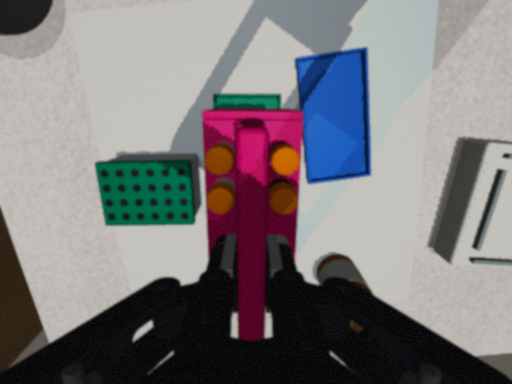

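The wrist view shows the rack aligned over the green tray. The tray's near edge is at columns 214–280, row 94, within 2 px of prediction, and the tip box and bottle are clear. Descending.

>>> {"op": "play_rows", "data": {"motion": [[[0,-0.6,2,0,0,0],[0,-0.6,5,0,0,0],[0,-0.6,8,0,0,0],[0,-0.6,11,0,0,0],[0,-0.6,13,0,0,0]]]}}

```text
time: 13.0
tool_pos: [513.8, -331.1, 170.9]
tcp_rot: [180.0, 0.2, 175.9]
ft_force: [-0.4, -0.5, -3.0]
finger_gap: 12.6
grip_force: 68.5
```

>>> {"op": "play_rows", "data": {"motion": [[[0,0,1.5,0,0,0],[0,0,2.8,0,0,0],[0,0,3.8,0,0,0],[0,0,4.2,0,0,0],[0,0,4.2,0,0,0]]]}}

```text
time: 13.5
tool_pos: [514.6, -333.3, 131.2]
tcp_rot: [-180.0, 0.3, 175.8]
ft_force: [0.1, 0.4, -2.8]
finger_gap: 12.7
grip_force: 68.5
```

>>> {"op": "play_rows", "data": {"motion": [[[0,0,0,0,0,0],[0,0,0,0,0,0],[0,0,0,0,0,0]]]}}

```text
time: 13.8
tool_pos: [515.0, -333.7, 132.2]
tcp_rot: [-179.9, 0.4, 175.8]
ft_force: [1.0, 0.2, -3.3]
finger_gap: 13.0
grip_force: 68.5
```

Run:
```python
from h import *
p,R,s=pose();print(p,s['tcp_rot'],s['ft_force'],s['finger_gap'])
delta((513.6,-332,118),Rt(-4.2,0))
```

```text
[ 514.99090733 -333.73943891  132.16428809] [-179.9026167     0.3815768   175.80863926] [ 0.95650914  0.24892726 -3.28344841] 13.035754447009197
d [0.16 0.17 1.42] [-0.1  0.4  0. ]
```

>>> {"op": "play_rows", "data": {"motion": [[[0.1,0.1,0.4,0,0,0],[0.1,0.1,0.8,0,0,0],[0.1,0.1,1.0,0,0,0],[0.1,0.1,1.2,0,0,0],[0.1,0.1,1.2,0,0,0]]]}}

```text
time: 14.3
tool_pos: [513.5, -332.1, 118.7]
tcp_rot: [-180.0, 0.3, 175.8]
ft_force: [-0.3, 0.3, -3.2]
finger_gap: 12.6
grip_force: 68.6
```

>>> {"op": "play_rows", "data": {"motion": [[[0,0,0.1,0,0,0],[0,0,0.15,0,0,0],[0,0,0.15,0,0,0]]]}}

```text
time: 14.6
tool_pos: [513.8, -332.4, 117.9]
tcp_rot: [-179.9, 0.3, 175.8]
ft_force: [0.3, 0.2, -3.1]
finger_gap: 12.4
grip_force: 68.7
```

Not in contact yet, so I'll creep down.

>>> {"op": "play_rows", "data": {"motion": [[[0,0,0.1,0,0,0],[0,0,0.2,0,0,0],[0,0,0.2,0,0,0]]]}}

```text
time: 14.9
tool_pos: [513.9, -332.6, 117.8]
tcp_rot: [-179.9, 0.4, 175.8]
ft_force: [-6.4, 3.3, 8.4]
finger_gap: 12.7
grip_force: 70.3
```

>>> {"op": "play_rows", "data": {"motion": [[[0,0,0.1,0,0,0],[0,0,0.15,0,0,0],[0,0,0.15,0,0,0]]]}}

```text
time: 15.2
tool_pos: [514.0, -332.9, 117.8]
tcp_rot: [-179.9, 0.4, 175.8]
ft_force: [-11.9, 5.5, 18.7]
finger_gap: 12.7
grip_force: 71.7
```

Contact. I'll ease up slightly and open.

>>> {"op": "play_rows", "data": {"motion": [[[0,0,-0.2,0,0,0],[0,0,-0.2,0,0,0]]]}}

```text
time: 15.4
tool_pos: [514.3, -332.7, 117.7]
tcp_rot: [-179.9, 0.4, 175.8]
ft_force: [-2.8, 2.3, 8.2]
finger_gap: 12.7
grip_force: 70.2
```

>>> {"op": "play_rows", "data": {"motion": [[[0,0,0,0,0,0],[0,0,0,0,0,0],[0,0,0,0,0,0],[0,0,0,0,0,0],[0,0,0,0,0,0]]], "jaw": 0.6}}

```text
time: 15.9
tool_pos: [513.7, -332.3, 116.1]
tcp_rot: [-180.0, 0.3, 175.8]
ft_force: [-0.0, -0.0, 0.6]
finger_gap: 51.4
grip_force: 0.0
```

>>> {"op": "play_rows", "data": {"motion": [[[0,0,-1.5,0,0,0],[0,0,-4,0,0,0],[0,0,-8,0,0,0],[0,0,-12,0,0,0],[0,0,-15,0,0,0]]]}}

```text
time: 16.4
tool_pos: [513.5, -332.5, 270.9]
tcp_rot: [-179.8, 0.5, 175.8]
ft_force: [0.4, 0.4, 0.5]
finger_gap: 50.9
grip_force: 0.0
```

>>> {"op": "play_rows", "data": {"motion": [[[0,0,0,0,0,0],[0,0,0,0,0,0],[0,0,0,0,0,0]]]}}

```text
time: 16.7
tool_pos: [512.5, -331.8, 265.4]
tcp_rot: [-180.0, 0.2, 175.8]
ft_force: [0.3, -0.2, -0.8]
finger_gap: 51.4
grip_force: 0.0
```

Run:
```python
from h import *
p,R,s=pose();print(p,s['tcp_rot'],s['ft_force'],s['finger_gap'])
w=save('wrist','pics/w8.png');S=save('side','pics/s8.png')
a=w['pixels'][:,:,::-1];b=cv2.resize(S['pixels'][100:340,140:400,::-1],(416,384),interpolation=2)
cv2.imwrite('pics/m8.png',cv2.resize(np.hstack([a,b]),(800,331)))
```

```text
[ 512.47481193 -331.75720079  265.37075089] [-179.995456      0.23807736  175.81180566] [ 0.25036734 -0.20711592 -0.84806307] 51.43252135382985
```

View pics/m8.png

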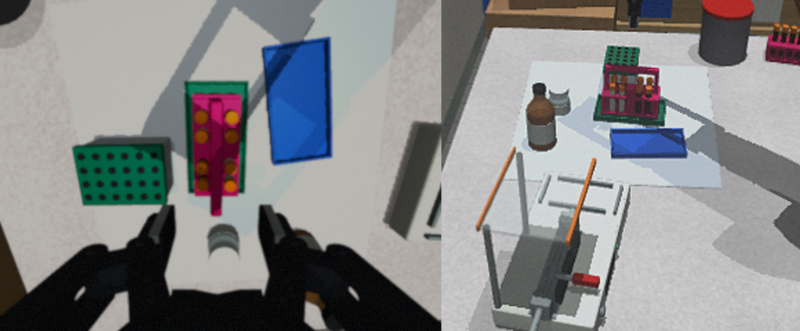

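The rack stands inside the green tray with the green rim visible on all sides (left frame, about (215,140)). The red handle is down in the open notch and the bottle, jar and tip box stand where they were, so I'm handing in.

```bash
python3 -c "
from bench import job
print(job.hand_in())"
```

```text
the job is handed in; nothing more can be done
None
```

The job is handed in: the bolt is fully drawn with its handle down in the open notch, the rack stands released inside the green tray, and the bottle, jar and tip box were left where they stood; the hand-in returned no verdict.

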